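# Hang the grinder brush on the slanted peg

### The arm

A 6-joint arm with a two-finger parallel gripper is mounted at the origin on the work surface. World frame = base frame: x ahead of the robot, y to its left, z up, the work surface at z = 0. Lengths are in mm, angles in rad, forces in N, time in s.
With the tool pointing down it reaches from about 275 to 825 mm from the base axis. Payload 4.9 kg.
Tool frame: the origin (TCP) lies between the finger pads; the fingertips stand env.tip_extent ahead of it and the grasp point (between the pads) lies 6 mm ahead of it (env.tip_extent is the distance from the TCP to the fingertips, in mm); z points along the fingers, y is the line along which they close (so a half turn about z gives the same grasp; the last joint's range is limited). The gripper opens to 85 mm and grips with 20 to 120 N. Pads are 22 mm wide; open, the fingers measure 114 mm over their backs; the gripper's body (76 mm by 85 mm) begins 54 mm behind the grasp point. The pads swing forward as they close: fully open they stand 13 mm farther back than shut.
Start: joints at [1.075, 0.326, -0.193, 1.052, 0, 1.437], TCP at [194.673, 514.413, 256.281] pointing down, gripper open.
Joint ranges: [-2.65, 2.65], [-0.97, 1.79], [-1.3, 1.35], [-1.93, 2.1], [-1.47, 1.37], [-3.14, 3.14]. Speed limits (rad/s): [2.57, 2.57, 3.14, 3.14, 3.14, 3.14].

### API

Orientations are given as a unit quaternion [w, x, y, z].
In Python, from cell import env gives the robot as it stands.
- The arm moves only by the tool drive_tool, never from a script. Its argument "moves" is a list of rows, each an object of numbers: "rx", "ry", "rz": the turn, a rotation vector about the tool's x, y, z in rad; "tx", "ty", "tz": the shift along the tool's x, y, z in mm; "jaw": the opening, from 0 (shut) to 1 (fully open). In form: [{"rx": .., "ry": .., "rz": .., "tx": .., "ty": .., "tz": .., "jaw": ..}, ...]. A call has 1 to 12 rows; each row shifts and turns the commanded pose from where the row before left it, along the tool's axes as they then stand; what a row does not reach is not made up. A row lasts 1/12 s, in which the tool goes at most 41.7 mm and 7.16 degrees, less where a joint would pass 70% of its speed; a pose out of reach is approached as far as the arm can. A call is refused whole if a number of a shift passes 41.7 or a number of a turn 0.125, either way. A call with a gripper value outside its range is refused whole. The fingers move at their own pace and stop on an object; "force" is the grip in N (left out, the last holds). Time passes only in rows, so rows that do not move let the fingers close. It gives the time, the measured TCP pose, the force, the opening and the grip force at its end, in the units of the state.
- env.state(): the state, without advancing time (a new reading comes with each control period).
- env.read_camera(name): name is "scene" or "top" or "wrist"; returns the picture (480x640x3 uint8, red, green, blue); there is no depth.
- env.get_calibration(name): a dict with "intrinsics" (3x3 intrinsics, pixels), "R" (3x3) and "t" (3): a world point X has camera coordinates R X + t. Camera axes: x right, y down, z forward; pixel columns grow to the right and rows downward; lengths in mm; the calibration is good to about 2 mm. A picture is of the moment at which its call begins: read the wrist's pose just before it. get_calibration takes no time and is no camera call; for the wrist camera it gives the pose at the moment of the call.
- env.job_done(): hands the job in; it is judged then, once.
The state is a dict: "t": time; "joints": joint angles; "dq": joint speeds; "effort": joint torques, N m; "eef_pos": TCP position; "ee_rot": TCP orientation; "wrist_force": force on the tool from outside, world axes, zero at the start; "torque": the same for the moment, N m; "finger_gap": finger opening in mm; "grip_force": force on a finger pad.
Only numpy, scipy, OpenCV 4.12 (cv2) and the standard library are available. Lean on these libraries where they do the work, as an engineer would, in place of code of your own. Each camera call takes 0.05 s, during which the arm holds its last target. There are 200 camera calls.

### The job

Pull the grinder brush straight up out of its two spring clips, then hang it by the steel ring at its end on the slanted peg of the stand: bring the ring onto the peg along the peg's slope and let go only when the ring is well down over it. Leave the brush hanging still with its ring down at the foot of the peg and its bristles pointing down; do not drop it, and do not move the other things on the worktop.

Things in the scene. Friction and masses are not known exactly. Their poses are not given: they have to be found in the camera images.
- brush: Grinder brush, 60 g: black plastic handle 140 mm long, 16 mm thick; steel wire ring (wire 5, hole 22 mm) at its +x end; 19 mm ferrule and bristles at -x, tip 115 mm from the origin. Origin: mid-handle on the axis. x: along the handle to the ring; z: axis of the ring's hole (ring lies in x-y). Starts level in the rack, axis 60 mm up, z up, ring roughly away from the robot.
- brush_ring (a point): Centre of the brush's ring hole, 90 mm from the brush's origin along its +x.
- rack: Brush rack, fixed, origin under a 170 x 70 x 12 mm wooden foot. Along its x the handle lies on two 14 mm wide saddles, 50 mm either side of the middle, each with a C-shaped steel spring clip open at the top (top 68 mm up). 86 mm of handle is free between them, 40 mm clear below. Pulled up, the clips resist with 10 to 20 N in all for some 5 mm, then let go.
- stand: Peg stand, fixed: dark steel foot 150 x 100 x 8 mm, origin under its centre; an upright post (12 mm along x, 20 mm along y, top 248 mm above the worktop) stands 62 mm toward +x of the origin. The peg springs from the post's front (-x) face near its top.
- peg: The slanted steel peg, fixed to the stand: round, 8 mm thick, 70 mm long, rounded tip. Origin: its foot on its axis, at the post's front face, 242 mm above the worktop. z runs along the peg from foot to tip, 55 degrees above level, leaning toward the stand's -x (roughly toward the robot); y is level.
- peg_tip (a point): Tip of the peg, 70 mm from its foot along the peg's z, about 299 mm above the worktop.
- grinder: cylindrical steel hand grinder with a twist knob on top, 52 mm across, 157 mm high; loose; origin under its centre
- bowl: white ceramic catch bowl, 96 mm across the rim, 45 mm high; loose; origin under its centre
- jar: small glass jar with a steel lid, 56 mm across, 75 mm high; loose; origin under its centre
- tamper: steel coffee tamper, 58 mm across, 88 mm high; loose; origin under its centre
- cup: white ceramic espresso cup, 64 mm across, 58 mm high; loose; origin under its centre
- spoon: steel spoon lying flat; loose
Mind the look-alikes: they are no part of the job. Of the things that look like the brush, the middle-sized one is meant.

How it is judged (in metres and radians):
On the way, in this order (a step that is already met when the one before it is completed fails the run):
1. the brush is out of the clips and held clear above them (z of brush in the frame of rack above 0.1 m and contact force between the fingers and brush above 0.5 N), for 0.1 s.
2. the ring is threaded on the peg, at least 20 mm past its tip, while the brush is still held (x of brush_ring in the frame of peg between -0.013 and 0.013 m and y of brush_ring in the frame of peg between -0.012 and 0.012 m and z of brush_ring in the frame of peg between -0.005 and 0.05 m and contact force between the fingers and brush above 0.5 N), for 0.1 s.
At the end, for the whole second after the job is handed in: The brush hangs released and still (under 0.03 m/s, 0.3 rad/s) by its ring on the peg: ring centre within about 12 mm of the peg's axis and less than 30 mm along it from its foot, handle within 0.5 rad of vertical with the bristles down (x of brush_ring in the frame of peg between -0.013 and 0.013 m and y of brush_ring in the frame of peg between -0.012 and 0.012 m and z of brush_ring in the frame of peg between -0.015 and 0.03 m and angle between brush's own x axis and vertical below 0.5 rad and height (world z) of brush below 0.2 m and linear speed of brush below 0.03 m/s and angular speed of brush below 0.3 rad/s and contact force between the fingers and brush below 0.05 N); the robot touches nothing.
It fails at once if the brush is dropped onto the worktop (height (world z) of brush below 0.035 m).
It fails at once if another thing on the worktop is moved more than 30 mm (distance of any of grinder, bowl, jar, tamper, cup, spoon from where it was at the start of the episode above 0.03 m).
It also fails if it takes over 58 s, if anything falls off the work surface, if the arm or the gripper's body presses on something with over 40 N, if the wrist force passes 120 N, or if a joint passes its speed limit or range.

## Working session

There is one attempt and no reset: what is moved stays moved. The work goes in short steps, Python scripts to look and compute and a tool call to move; the robot and the scene stay as the last step left them, time stands still between calls to the robot, and variables do not carry over. Pictures are saved under pics/ and viewed, at most 12 in all, crops included, and the job is handed in when it is done.

Besides the shell and the picture viewer there is one more tool, called as name(argument=value, ...), one argument or row to a line, values as JSON. drive_tool: Moves the arm, as the interface text tells. Its arguments: {"type":"object","properties":{"moves":{"type":"array"},"force":{"type":"number"}},"required":["moves"]}

```bash
ls; mkdir -p pics
cat > h.py <<'E'
import numpy as np, cv2
from cell import env
from scipy.spatial.transform import Rotation as Ro
def cal(n):
    c=env.get_calibration(n); return np.array(c["intrinsics"]),np.array(c["R"]),np.array(c["t"]).ravel()
def ray(c,u,v):
    K,R,t=c; return -R.T@t, R.T@np.linalg.solve(K,[u,v,1.])
def onz(c,u,v,z):
    o,d=ray(c,u,v); return o+d*(z-o[2])/d[2]
def proj(c,X):
    K,R,t=c; p=K@(R@np.array(X,float)+t); return p[:2]/p[2]
def tri(c1,p1,c2,p2):
    o1,d1=ray(c1,*p1);o2,d2=ray(c2,*p2)
    s=np.linalg.lstsq(np.c_[d1,-d2],o2-o1,rcond=None)[0]
    a=o1+s[0]*d1;b=o2+s[1]*d2; return (a+b)/2,np.linalg.norm(a-b)
def rot(q): return Ro.from_quat([q[1],q[2],q[3],q[0]])
def save(n,f):
    im=env.read_camera(n); cv2.imwrite(f"pics/{f}.png",im[:,:,::-1]); return im
E
python3 - <<'E'
from h import *
s=env.state();print(s, env.tip_extent)
for n in("scene","top","wrist"):
    c=cal(n);save(n,n+"0");print(n,c[0].diagonal(),-c[1].T@c[2])
E
```

```text
pics
{'t': 0.0, 'joints': array([ 1.07479757e+00,  3.26950994e-01, -1.93614356e-01,  1.05199289e+00,
       -1.33831211e-05,  1.43662650e+00]), 'dq': array([ 1.72137630e-04, -2.49153505e-06,  4.92168957e-04,  1.97158940e-03,
       -8.29834963e-05,  5.90692512e-04]), 'effort': array([ 2.08401507e-03, -4.43400657e+01,  2.62436843e+01,  1.55235309e-02,
        5.12359247e-05,  1.09630091e-05]), 'eef_pos': array([194.40370537, 513.90595011, 255.48635915]), 'ee_rot': array([-2.66642703e-04,  1.79929116e-01,  9.83679184e-01, -8.39659092e-04]), 'wrist_force': array([ 0.95148701, -0.56037339, -0.22396446]), 'torque': array([0.00957073, 0.01490255, 0.00825325]), 'grip_force': 0.0, 'finger_gap': 85.33641961053326} 25.0
scene [588.0214609 588.0214609   1.       ] [1429.44655343  -36.02456424 1576.09408063]
top [530.8228314 530.8228314   1.       ] [ 269.28115737  -28.72091025 1761.21567546]
wrist [391.08450096 391.08450096   1.        ] [118.50006163 542.58920506 372.90574191]
```

View pics/scene0.png

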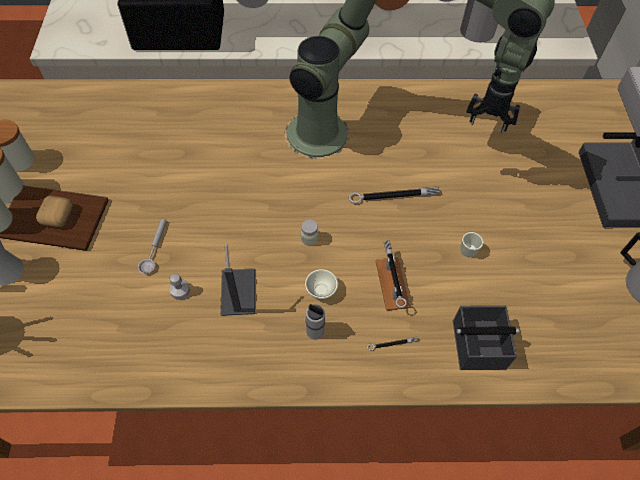

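View pics/top0.png

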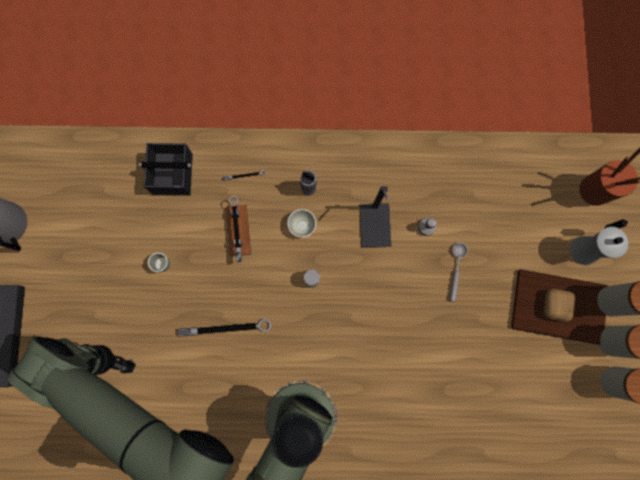

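The scene view shows the rack with the middle brush at about (395,275) and the stand foot at about (238,290). In the top view the rack is at about (238,230), the ring at (233,203), and the stand foot at (376,225) with its post near (382,195). I'll zoom in on both.

Run:
```python
import cv2,numpy as np
s=cv2.imread('pics/scene0.png');t=cv2.imread('pics/top0.png')
def z(im,x,y,w,h): return cv2.resize(im[y:y+h,x:x+w],(400,300),interpolation=cv2.INTER_CUBIC)
o=np.vstack([np.hstack([z(s,190,235,100,75+10),z(s,360,235,80,80)]),np.hstack([z(t,340,175,80,80),z(t,200,190,80,80)])])
cv2.imwrite('pics/z1.png',o)
```

```text
(no output)
```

View pics/z1.png

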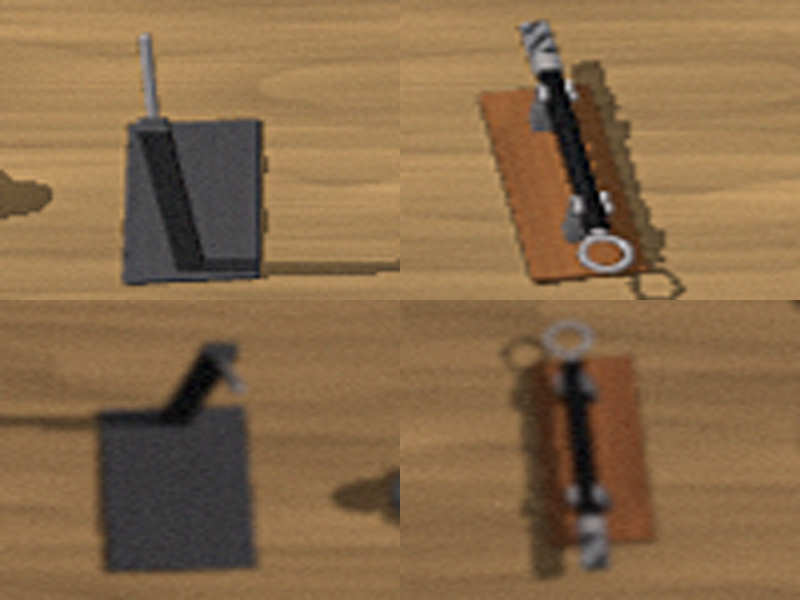

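Run:
```python
from h import *
s=cal("scene");t=cal("top")
S1=lambda x,y:(190+x/4,235+y*85/300); S2=lambda x,y:(360+(x-400)/5,235+y/3.75)
T1=lambda x,y:(340+x/5,175+(y-300)/3.75); T2=lambda x,y:(200+(x-400)/5,190+(y-300)/3.75)
print("tip",tri(s,S1(145,35),t,T1(238,388)))
print("posttop",tri(s,S1(150,123),t,T1(220,350)))
print("ring",tri(s,S2(606,253),t,T2(569,341)),onz(s,*S2(606,253),60),onz(t,*T2(569,341),60))
for p in [(98,413),(245,410),(256,568),(105,571)]: print("footT",onz(t,*T1(*p),8))
for p in [(128,120),(262,120),(262,275),(124,282)]: print("footS",onz(s,*S1(*p),8))
for p in [(537,358),(632,357),(655,542),(555,545)]: print("rackT",onz(t,*T2(*p),12))
for p in [(480,92),(535,280),]: print("rackS",onz(s,*S2(*p),12))
for a in [(572,370),(590,510)]: print("handT",onz(t,*T2(*a),65))
for a in [(556,90),(598,225)]: print("handS",onz(s,*S2(*a),65))
```

```text
tip (array([ 646.04038343, -244.61594926,  292.6534004 ]), np.float64(1.2586633251659496))
posttop (array([ 690.07342923, -243.27958966,  240.92931999]), np.float64(1.3363829574468191))
ring (array([694.44194608, 229.78743946,  48.33130491]), np.float64(2.5006347063098366)) [700.00367356 229.01595643  60.        ] [691.4559777  226.77141553  60.        ]
footT [ 694.74159469 -191.83973717    8.        ]
footT [ 698.69273976 -291.72257983    8.        ]
footT [ 553.90622719 -297.21416712    8.        ]
footT [ 550.09568063 -195.93352378    8.        ]
footS [ 557.94997611 -297.10698614    8.        ]
footS [ 558.79565441 -195.46617326    8.        ]
footS [ 704.6114733  -189.32592132    8.        ]
footS [ 709.95928495 -288.98611296    8.        ]
rackT [687.40688708 255.00749355  12.        ]
rackT [689.0767046  191.01129403  12.        ]
rackT [521.02122322 170.66523054  12.        ]
rackT [517.62678118 236.96823714  12.        ]
rackS [530.90021857 173.05247104  12.        ]
rackS [699.6855401  193.80885574  12.        ]
handT [664.27731477 223.18081513  65.        ]
handT [540.80429031 207.3900587   65.        ]
handS [559.88882662 211.27892613  65.        ]
handS [678.81866253 225.68789595  65.        ]
```

drive_tool(
  moves=[
    {"tx": -20, "ty": -5},
    {"tx": -38, "ty": -10, "tz": 2},
    {"tx": -40, "ty": -11, "tz": 3},
    {"tx": -40, "ty": -11, "tz": 3},
    {"tx": -40, "ty": -11, "tz": 3},
    {"tx": -40, "ty": -11, "tz": 3},
    {"tx": -40, "ty": -11, "tz": 3},
    {"tx": -40, "ty": -11, "tz": 3},
    {"tx": -40, "ty": -11, "tz": 3},
    {"tx": -40, "ty": -11, "tz": 3},
    {"tx": -40, "ty": -11, "tz": 3},
    {"tx": -40, "ty": -11, "tz": 3},
  ],
  force=80,
)

```text
$.moves[0]: bad value
```

drive_tool(
  moves=[
    {"tx": -25, "ty": -6, "rz": -0.05},
    {"tx": -6, "rz": -0.12},
    {"rz": -0.12},
    {"rz": -0.12},
    {"rz": -0.06},
    {},
    {},
  ],
)

```text
$.moves[0]: bad value
```

Run:
```python
from h import *
s=env.state();print(s['t'],s['eef_pos'],s['joints'].round(2),rot(s['ee_rot']).as_matrix().round(3))
c=cal("wrist");save("wrist","w1")
for p in [(606,217,60),(696,227,60),(530,208,60)]: print(proj(c,p))
```

```text
0.15 [194.47077032 514.0452048  255.67314396] [ 1.07  0.33 -0.19  1.05  0.    1.44] [[-0.935  0.354 -0.001]
 [ 0.354  0.935 -0.001]
 [ 0.    -0.001 -1.   ]]
[208.68588256 603.55869608]
[246.21707846 644.69476888]
[173.31086144 565.36804249]
```

View pics/w1.png

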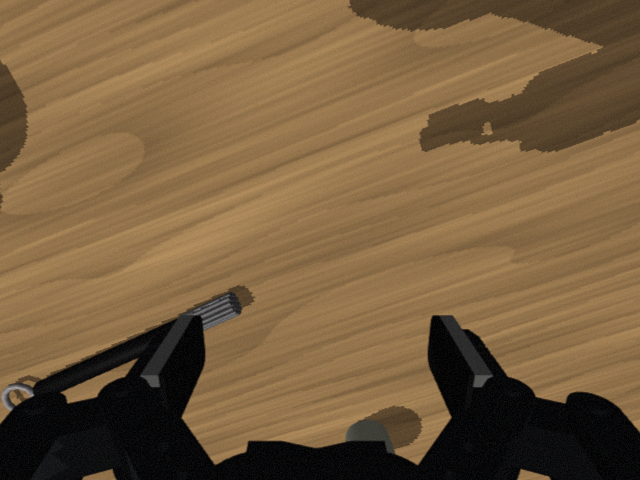

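The moves were refused, so this picture is still from the start pose: the big look-alike is at (120,350) and the fingers are at the bottom. Each row probably needs every field filled in.

drive_tool(
  moves=[
    {"rx": 0, "ry": 0, "rz": 0, "tx": -20, "ty": -5, "tz": 0, "jaw": 1},
    {"rx": 0, "ry": 0, "rz": 0, "tx": -38, "ty": -10, "tz": 2, "jaw": 1},
    {"rx": 0, "ry": 0, "rz": 0, "tx": -40, "ty": -11, "tz": 3, "jaw": 1},
    {"rx": 0, "ry": 0, "rz": 0, "tx": -40, "ty": -11, "tz": 3, "jaw": 1},
    {"rx": 0, "ry": 0, "rz": 0, "tx": -40, "ty": -11, "tz": 3, "jaw": 1},
    {"rx": 0, "ry": 0, "rz": 0, "tx": -40, "ty": -11, "tz": 3, "jaw": 1},
    {"rx": 0, "ry": 0, "rz": 0, "tx": -40, "ty": -11, "tz": 3, "jaw": 1},
    {"rx": 0, "ry": 0, "rz": 0, "tx": -40, "ty": -11, "tz": 3, "jaw": 1},
    {"rx": 0, "ry": 0, "rz": 0, "tx": -40, "ty": -11, "tz": 3, "jaw": 1},
    {"rx": 0, "ry": 0, "rz": 0, "tx": -40, "ty": -11, "tz": 3, "jaw": 1},
    {"rx": 0, "ry": 0, "rz": 0, "tx": -40, "ty": -11, "tz": 3, "jaw": 1},
    {"rx": 0, "ry": 0, "rz": 0, "tx": -40, "ty": -11, "tz": 3, "jaw": 1},
  ],
  force=80,
)

```text
t: 1.2
eef_pos: [580.1, 233.8, 224.0]
ee_rot: [-0.0, 0.18, 0.984, 0.0]
wrist_force: [0.4, 1.5, 0.1]
finger_gap: 85.3
grip_force: 0.0
```

drive_tool(
  moves=[
    {"rx": 0, "ry": 0, "rz": -0.05, "tx": -25, "ty": -6, "tz": 0, "jaw": 1},
    {"rx": 0, "ry": 0, "rz": -0.12, "tx": -6, "ty": 0, "tz": 0, "jaw": 1},
    {"rx": 0, "ry": 0, "rz": -0.12, "tx": 0, "ty": 0, "tz": 0, "jaw": 1},
    {"rx": 0, "ry": 0, "rz": -0.12, "tx": 0, "ty": 0, "tz": 0, "jaw": 1},
    {"rx": 0, "ry": 0, "rz": -0.06, "tx": 0, "ty": 0, "tz": 0, "jaw": 1},
    {"rx": 0, "ry": 0, "rz": 0, "tx": 0, "ty": 0, "tz": 0, "jaw": 1},
    {"rx": 0, "ry": 0, "rz": 0, "tx": 0, "ty": 0, "tz": 0, "jaw": 1},
  ],
)

```text
t: 1.78
eef_pos: [605.6, 219.0, 224.0]
ee_rot: [-0.0, -0.053, 0.999, -0.0]
wrist_force: [-0.0, -0.2, 0.9]
finger_gap: 85.4
grip_force: 0.0
```

Run:
```python
from h import *
s=env.state();print(s['t'],s['eef_pos'],s['joints'].round(2),rot(s['ee_rot']).as_matrix().round(3))
c=cal("wrist");save("wrist","w2")
for p in [(606,217,60),(696,227,60),(530,208,60)]: print(proj(c,p))
```

```text
1.7833 [605.60407892 219.0238449  223.97947152] [ 0.23  0.52  0.03  1.08 -0.    0.13] [[-0.994 -0.106 -0.001]
 [-0.106  0.994 -0.   ]
 [ 0.001 -0.    -1.   ]]
[313.7111836  225.22221354]
[314.49717863 331.20919646]
[312.11232953 118.07167208]
```

View pics/w2.png

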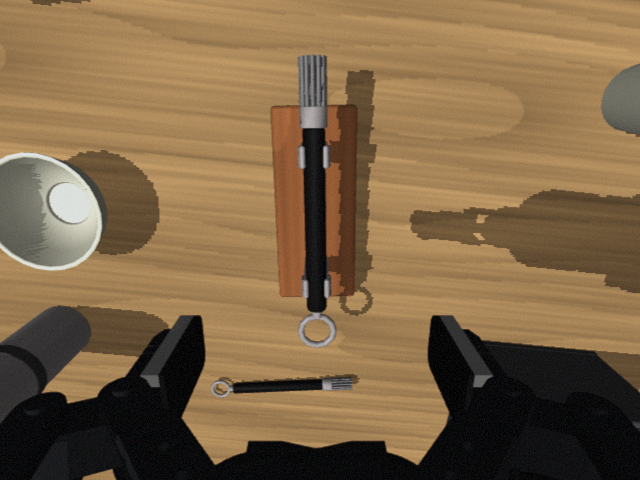

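The wrist view shows the ring centre at (317,330), the clips at about (314,156) and (317,287), and the handle axis running close to vertical in the picture.

Run:
```python
from h import *
c=cal("wrist")
for p in [(317,330),(314,156),(316.5,287),(313,128),(316.5,308),(313,57)]: print(p,onz(c,*p,60))
a=onz(c,313,100,60);b=onz(c,317,330,60);d=(b-a)/np.linalg.norm(b-a);o=b-90*d
s=env.state();R=rot(s['ee_rot']).as_matrix()
print(d,o,R.T@(o-s['eef_pos']),R.T@d)
```

```text
(317, 330) [694.74580853 229.03113727  60.        ]
(314, 156) [555.36167386 212.00721485  60.        ]
(316.5, 287) [656.28471814 224.52558851  60.        ]
(313, 128) [536.48647801 209.34127617  60.        ]
(316.5, 308) [674.71593438 226.48695385  60.        ]
(313, 57) [491.93471926 204.72751299  60.        ]
[0.99260779 0.12136626 0.        ] [605.41110714 218.10817402  60.        ] [  0.21435787  -0.96606691 164.0724117 ] [-9.99888120e-01  1.49521613e-02 -4.24298506e-04]
```

drive_tool(
  moves=[
    {"rx": 0, "ry": 0, "rz": -0.015, "tx": 0, "ty": -1, "tz": 20, "jaw": 1},
    {"rx": 0, "ry": 0, "rz": 0, "tx": 0, "ty": 0, "tz": 35, "jaw": 1},
    {"rx": 0, "ry": 0, "rz": 0, "tx": 0, "ty": 0, "tz": 35, "jaw": 1},
    {"rx": 0, "ry": 0, "rz": 0, "tx": 0, "ty": 0, "tz": 30, "jaw": 1},
    {"rx": 0, "ry": 0, "rz": 0, "tx": 0, "ty": 0, "tz": 23, "jaw": 1},
    {"rx": 0, "ry": 0, "rz": 0, "tx": 0, "ty": 0, "tz": 14, "jaw": 1},
    {"rx": 0, "ry": 0, "rz": 0, "tx": 0, "ty": 0, "tz": 1, "jaw": 1},
    {"rx": 0, "ry": 0, "rz": 0, "tx": 0, "ty": 0, "tz": 0, "jaw": 1},
  ],
)

```text
t: 2.5
eef_pos: [605.1, 218.0, 65.5]
ee_rot: [-0.001, -0.061, 0.998, -0.0]
wrist_force: [0.9, -0.5, 0.2]
finger_gap: 85.4
grip_force: 0.0
```

drive_tool(
  moves=[
    {"rx": 0, "ry": 0, "rz": 0, "tx": 0, "ty": 0, "tz": 0, "jaw": 0},
    {"rx": 0, "ry": 0, "rz": 0, "tx": 0, "ty": 0, "tz": 0, "jaw": 0},
    {"rx": 0, "ry": 0, "rz": 0, "tx": 0, "ty": 0, "tz": 0, "jaw": 0},
    {"rx": 0, "ry": 0, "rz": 0, "tx": 0, "ty": 0, "tz": 0, "jaw": 0},
    {"rx": 0, "ry": 0, "rz": 0, "tx": 0, "ty": 0, "tz": 0, "jaw": 0},
    {"rx": 0, "ry": 0, "rz": 0, "tx": 0, "ty": 0, "tz": 0, "jaw": 0},
    {"rx": 0, "ry": 0, "rz": 0, "tx": 0, "ty": 0, "tz": 0, "jaw": 0},
    {"rx": 0, "ry": 0, "rz": 0, "tx": 0, "ty": 0, "tz": 0, "jaw": 0},
    {"rx": 0, "ry": 0, "rz": 0, "tx": 0, "ty": 0, "tz": 0, "jaw": 0},
    {"rx": 0, "ry": 0, "rz": 0, "tx": 0, "ty": 0, "tz": 0, "jaw": 0},
  ],
  force=80,
)

```text
t: 3.33
eef_pos: [606.2, 218.1, 67.0]
ee_rot: [0.0, -0.062, 0.998, 0.0]
wrist_force: [-1.5, 0.2, 4.5]
finger_gap: 13.8
grip_force: 78.0
```

drive_tool(
  moves=[
    {"rx": 0, "ry": 0, "rz": 0, "tx": 0, "ty": 0, "tz": -2, "jaw": 0},
    {"rx": 0, "ry": 0, "rz": 0, "tx": 0, "ty": 0, "tz": -3, "jaw": 0},
    {"rx": 0, "ry": 0, "rz": 0, "tx": 0, "ty": 0, "tz": -3, "jaw": 0},
    {"rx": 0, "ry": 0, "rz": 0, "tx": 0, "ty": 0, "tz": -4, "jaw": 0},
    {"rx": 0, "ry": 0, "rz": 0, "tx": 0, "ty": 0, "tz": -4, "jaw": 0},
    {"rx": 0, "ry": 0, "rz": 0, "tx": 0, "ty": 0, "tz": -6, "jaw": 0},
    {"rx": 0, "ry": 0, "rz": 0, "tx": 0, "ty": 0, "tz": -12, "jaw": 0},
    {"rx": 0, "ry": 0, "rz": 0, "tx": 0, "ty": 0, "tz": -20, "jaw": 0},
    {"rx": 0, "ry": 0, "rz": 0, "tx": 0, "ty": 0, "tz": -25, "jaw": 0},
    {"rx": 0, "ry": 0, "rz": 0, "tx": 0, "ty": 0, "tz": -25, "jaw": 0},
    {"rx": 0, "ry": 0, "rz": 0, "tx": 0, "ty": 0, "tz": -25, "jaw": 0},
    {"rx": 0, "ry": 0, "rz": 0, "tx": 0, "ty": 0, "tz": -10, "jaw": 0},
  ],
)

```text
t: 4.33
eef_pos: [607.8, 218.6, 211.2]
ee_rot: [0.004, -0.062, 0.998, 0.001]
wrist_force: [0.8, -0.0, -0.7]
finger_gap: 13.1
grip_force: 79.5
```

Run:
```python
from h import *
s=env.state();print(s['t'],s['eef_pos'],s['grip_force'],s['finger_gap'],s['joints'].round(2))
c=cal("wrist");save("wrist","w3")
R=rot(s['ee_rot']).as_matrix()
for d in (0,40,90): print(proj(c,s['eef_pos']+R@[-d,0,6]))
```

```text
4.3333 [607.82916425 218.58459496 211.21429151] 79.50299978256226 13.143188624540823 [ 0.23  0.53  0.    1.04 -0.    0.11]
[316.85075134 345.31841508]
[316.88676997 432.37468606]
[316.92431011 523.10841396]
```

View pics/w3.png

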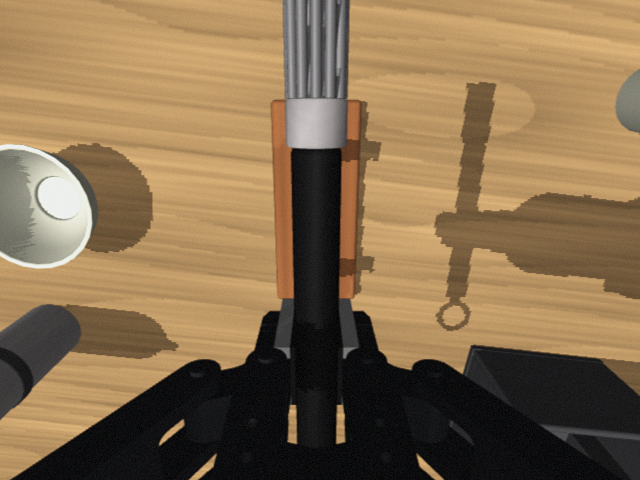

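The brush is held, and the ferrule boundary is at about (317,147). I'll check that against a level hold.

Run:
```python
from h import *
s=env.state();c=cal("wrist");R=rot(s['ee_rot']).as_matrix();p=s['eef_pos'];print(R.round(3),(c[1]@R).round(3))
for dz in (0,2,6,10):
  print(dz,[proj(c,p+R@[a,0,dz]).round(0) for a in (70,90,0,-90)], [ (proj(c,p+R@[a,w,dz])-proj(c,p+R@[a,-w,dz]))[0].round(1) for a,w in((70,9.5),(90,9.5),(50,8))])
# scene view: ring
im=save("scene","s1"); sc=cal("scene");tc=cal("top");save("top","t1")
for a in(-90,0,70,110): print(proj(sc,p+R@[a,0,6]),proj(tc,p+R@[a,0,6]))
```

```text
[[-0.992 -0.123  0.009]
 [-0.123  0.992  0.002]
 [-0.009  0.001 -1.   ]] [[-0.001  1.     0.   ]
 [-0.949 -0.001 -0.316]
 [-0.316 -0.     0.949]]
0 [array([317., 151.]), array([317.,  77.]), array([317., 355.]), array([317., 537.])] [np.float64(64.7), np.float64(68.5), np.float64(51.6)]
2 [array([317., 150.]), array([317.,  78.]), array([317., 352.]), array([317., 532.])] [np.float64(63.6), np.float64(67.3), np.float64(50.8)]
6 [array([317., 149.]), array([317.,  79.]), array([317., 345.]), array([317., 523.])] [np.float64(61.6), np.float64(65.0), np.float64(49.3)]
10 [array([317., 148.]), array([317.,  80.]), array([317., 339.]), array([317., 514.])] [np.float64(59.8), np.float64(63.0), np.float64(47.9)]
[408.68047131 277.41025119] [225.97013877 187.10523211]
[401.40093487 248.59489675] [228.63147617 216.16335172]
[396.03534197 227.35570627] [230.73286916 239.10765367]
[393.07816548 215.65000365] [231.94626173 252.35622055]
```

drive_tool(
  moves=[
    {"rx": 0, "ry": 0, "rz": 0, "tx": 2, "ty": -5, "tz": -15, "jaw": 0},
    {"rx": 0, "ry": 0, "rz": 0.01, "tx": 8, "ty": -20, "tz": -20, "jaw": 0},
    {"rx": 0, "ry": 0, "rz": 0.01, "tx": 13, "ty": -32, "tz": -15, "jaw": 0},
    {"rx": 0, "ry": 0, "rz": 0.01, "tx": 13, "ty": -37, "tz": -10, "jaw": 0},
    {"rx": 0, "ry": 0, "rz": 0.01, "tx": 13, "ty": -37, "tz": -10, "jaw": 0},
    {"rx": 0, "ry": 0, "rz": 0.01, "tx": 13, "ty": -37, "tz": -10, "jaw": 0},
    {"rx": 0, "ry": 0, "rz": 0.01, "tx": 13, "ty": -37, "tz": -10, "jaw": 0},
    {"rx": 0, "ry": 0, "rz": 0.01, "tx": 13, "ty": -37, "tz": -10, "jaw": 0},
    {"rx": 0, "ry": 0, "rz": 0.01, "tx": 13, "ty": -37, "tz": -10, "jaw": 0},
    {"rx": 0, "ry": 0, "rz": 0, "tx": 13, "ty": -37, "tz": -10, "jaw": 0},
    {"rx": 0, "ry": 0, "rz": 0, "tx": 8, "ty": -25, "tz": 0, "jaw": 0},
    {"rx": 0, "ry": 0, "rz": 0, "tx": 0, "ty": -10, "tz": 0, "jaw": 0},
  ],
)

```text
t: 5.48
eef_pos: [509.7, -144.6, 324.2]
ee_rot: [-0.001, -0.019, 1.0, -0.0]
wrist_force: [0.2, 0.4, -0.6]
finger_gap: 13.6
grip_force: 79.5
```

drive_tool(
  moves=[
    {"rx": 0, "ry": -0.05, "rz": 0, "tx": 0, "ty": 0, "tz": 0, "jaw": 0},
    {"rx": 0, "ry": -0.11, "rz": 0, "tx": 0, "ty": 0, "tz": 0, "jaw": 0},
    {"rx": 0, "ry": -0.12, "rz": 0, "tx": 0, "ty": 0, "tz": 0, "jaw": 0},
    {"rx": 0, "ry": -0.12, "rz": 0, "tx": 0, "ty": 0, "tz": 0, "jaw": 0},
    {"rx": 0, "ry": -0.11, "rz": 0, "tx": 0, "ty": 0, "tz": 0, "jaw": 0},
    {"rx": 0, "ry": -0.08, "rz": 0, "tx": 0, "ty": 0, "tz": 0, "jaw": 0},
    {"rx": 0, "ry": -0.02, "rz": 0, "tx": 0, "ty": 0, "tz": 0, "jaw": 0},
    {"rx": 0, "ry": 0, "rz": 0, "tx": 0, "ty": 0, "tz": 0, "jaw": 0},
  ],
)

```text
t: 6.15
eef_pos: [509.1, -139.9, 322.4]
ee_rot: [0.299, -0.02, 0.954, 0.008]
wrist_force: [0.1, -0.2, -0.9]
finger_gap: 13.4
grip_force: 79.5
```

```bash
cat > tgt.py <<'E'
from h import *
def pegframe(psi=0.04):
    h=np.array([np.cos(psi),np.sin(psi),0]);z=np.array([0,0,1.]);a=np.radians(55)
    p=-np.cos(a)*h+np.sin(a)*z; b=np.sin(a)*h+np.cos(a)*z
    return p,b,np.array([-np.sin(psi),np.cos(psi),0])
def report(F,along,psi=0.04):
    s=env.state();R=rot(s['ee_rot']).as_matrix();p,b,y=pegframe(psi)
    Rt=np.c_[-b,y,-p]
    ring=s['eef_pos']+R@[-90,0,6]
    print("t",s['t'],"tcp",s['eef_pos'].round(1),"ring",ring.round(1),"force",s['wrist_force'].round(1),"gap",round(s['finger_gap'],1))
    print("ring in peg (along b,y,p):",(np.c_[b,y,p].T@(ring-F)).round(1))
    print("turn left (tool)",Ro.from_matrix(R.T@Rt).as_rotvec().round(3))
    T=F+along*p-Rt@[-90,0,6]
    print("shift left (tool)",(R.T@(T-s['eef_pos'])).round(1),T.round(1),s['joints'].round(2))
    return s,R,ring
E
python3 - <<'E'
from tgt import *
report(np.array([684,-243,242.]),105)
E
```

```text
t 6.15 tcp [ 509.1 -139.9  322.4] ring [ 586.4 -136.8  368.8] force [ 0.1 -0.2 -0.9] gap 13.4
ring in peg (along b,y,p): [ -3.7 110.1 157.3]
turn left (tool) [ 0.004 -0.004  0.001]
shift left (tool) [  -3.8 -110.2   52.2] [ 546.7 -248.5  281.3] [-0.59 -0.11 -0.69  0.48  0.35 -0.54]
```

drive_tool(
  moves=[
    {"rx": 0, "ry": 0, "rz": 0, "tx": 0, "ty": -15, "tz": 0, "jaw": 0},
    {"rx": 0, "ry": 0, "rz": 0, "tx": -1, "ty": -30, "tz": 5, "jaw": 0},
    {"rx": 0, "ry": 0, "rz": 0, "tx": -1, "ty": -30, "tz": 10, "jaw": 0},
    {"rx": 0, "ry": 0, "rz": 0, "tx": -1, "ty": -25, "tz": 10, "jaw": 0},
    {"rx": 0, "ry": 0, "rz": 0, "tx": -1, "ty": -10, "tz": 5, "jaw": 0},
    {"rx": 0, "ry": 0, "rz": 0, "tx": 0, "ty": 0, "tz": 2, "jaw": 0},
    {"rx": 0, "ry": 0, "rz": 0, "tx": 0, "ty": 0, "tz": 0, "jaw": 0},
    {"rx": 0, "ry": 0, "rz": 0, "tx": 0, "ty": 0, "tz": 0, "jaw": 0},
  ],
)

```text
t: 6.82
eef_pos: [537.6, -248.9, 300.7]
ee_rot: [0.3, -0.021, 0.954, 0.008]
wrist_force: [0.1, -0.5, -1.2]
finger_gap: 13.5
grip_force: 79.5
```

Run:
```python
from tgt import *
F=np.array([684,-243,242.])
s,R,ring=report(F,95)
s1=save("scene","s2");t1=save("top","t2");w=save("wrist","w4")
sc=cal("scene");tc=cal("top");wc=cal("wrist");p=pegframe()[0]
for c in(sc,tc,wc): print(proj(c,ring),proj(c,F+70*p),proj(c,F))
def z(im,c,n): u,v=proj(c,ring); x,y=int(u)-33,int(v)-22;print(n,x,y); return cv2.resize(im[y:y+50,x:x+66],(396,300),interpolation=cv2.INTER_CUBIC)
o=np.vstack([np.hstack([z(s1,sc,"s"),z(t1,tc,"t")]),cv2.resize(w,(792,594))[294:]])
cv2.imwrite('pics/z2.png',o[:,:,::-1])
```

```text
t 6.8167 tcp [ 537.6 -248.9  300.7] ring [ 614.8 -245.5  347.2] force [ 0.1 -0.5 -1.2] gap 13.5
ring in peg (along b,y,p): [  3.6   0.3 125.9]
turn left (tool) [ 0.004 -0.002  0.003]
shift left (tool) [ 3.6 -0.1 31.1] [ 552.5 -248.3  273.1] [-0.76  0.07 -0.56  0.49  0.42 -0.7 ]
[223.87592445 222.88195354] [225.74565849 242.80905255] [227.97861782 267.60379625]
[390.70191094 204.64480743] [387.72175551 198.63189334] [384.20688935 190.21932817]
[317.46615222 519.36667183] [316.47557333 417.96794807] [316.1856141  347.64172204]
s 190 200
t 357 182
```

View pics/z2.png

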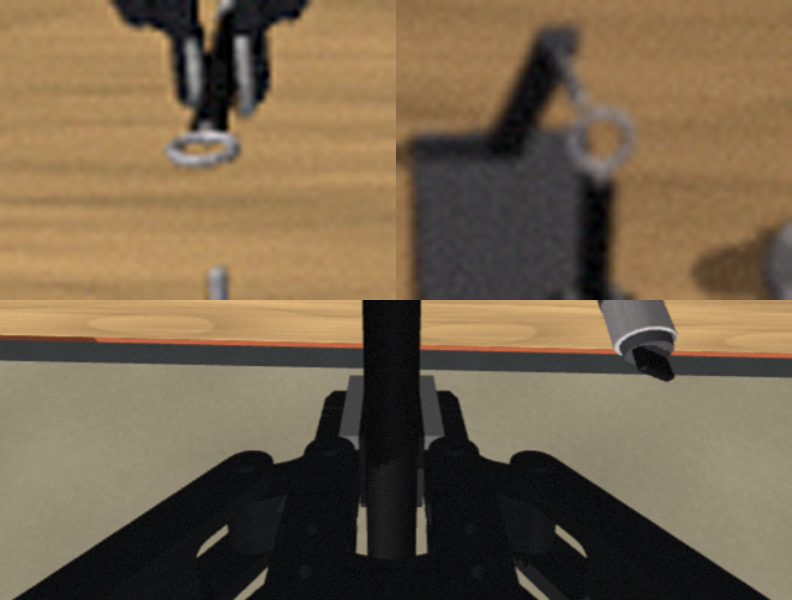

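In the zoomed crops, the scene view has the ring centre at (223.8,224.8) and the peg tip at (226.3,244.7). In the top view the ring is at (391.0,205.2), just above the peg tip and in line with it. I'll triangulate both.

Run:
```python
from tgt import *
sc=cal("scene");tc=cal("top")
p,b,y=pegframe();B=np.c_[b,y,p]
r,e=tri(sc,(223.8,224.8),tc,(391.0,205.2));t,e2=tri(sc,(226.3,244.7),tc,(387.6,198.5))
print(r,e,t,e2,B.T@(r-t))
# peg line subpixel in scene and top first pictures
for n,f,pr,box in (("scene","pics/scene0.png",sc,(220,243,234,268)),("top","pics/top0.png",tc,(380,186,394,204))):
    g=cv2.imread(f).astype(float); x0,y0,x1,y1=box; sub=g[y0:y1,x0:x1]
    sat=sub.max(2)-sub.min(2); br=sub.mean(2)
    print(n); 
    for i in range(sub.shape[0]):
        w=np.clip(35-sat[i],0,None)*(br[i]>70)
        if w.sum()>0: print(y0+i, round((w*np.arange(x0,x1)).sum()/w.sum(),2), (w>0).sum(), end=" | ")
    print()
```

```text
[ 615.18329859 -247.0915744   339.12321147] 0.8693227027918685 [ 645.77774536 -244.47586153  293.28736515] 1.3484680679995604 [ 1.16322049 -1.39016902 55.14074068]
scene
245 225.71 3 | 246 225.94 3 | 247 226.02 3 | 248 226.07 3 | 249 226.04 3 | 250 226.02 3 | 251 226.11 3 | 252 226.12 3 | 253 226.48 2 | 254 226.58 3 | 255 226.61 3 | 256 226.59 3 | 257 226.93 3 | 258 227.1 3 | 259 227.05 3 | 260 226.95 3 | 261 227.05 3 | 262 227.12 3 | 263 227.15 3 | 264 227.39 4 | 265 227.74 4 | 266 227.64 3 | 267 227.58 3 | 
top
186 384.0 2 | 188 387.0 1 | 191 385.11 2 | 192 385.0 1 | 193 385.11 2 | 194 385.27 2 | 195 386.16 2 | 196 386.32 2 | 197 386.68 3 | 198 386.8 3 | 199 387.0 1 | 203 385.48 6 |
```

drive_tool(
  moves=[
    {"rx": 0, "ry": 0, "rz": 0, "tx": 1, "ty": 1, "tz": 5, "jaw": 0},
    {"rx": 0, "ry": 0, "rz": 0, "tx": 1, "ty": 0, "tz": 10, "jaw": 0},
    {"rx": 0, "ry": 0, "rz": 0, "tx": 0, "ty": 0, "tz": 12, "jaw": 0},
    {"rx": 0, "ry": 0, "rz": 0, "tx": 0, "ty": 0, "tz": 10, "jaw": 0},
    {"rx": 0, "ry": 0, "rz": 0, "tx": 0, "ty": 0, "tz": 5, "jaw": 0},
    {"rx": 0, "ry": 0, "rz": 0, "tx": 0, "ty": 0, "tz": 0, "jaw": 0},
    {"rx": 0, "ry": 0, "rz": 0, "tx": 0, "ty": 0, "tz": 0, "jaw": 0},
  ],
)

```text
t: 7.55
eef_pos: [560.1, -248.1, 265.6]
ee_rot: [0.3, -0.021, 0.954, 0.007]
wrist_force: [0.6, -0.1, -0.5]
finger_gap: 13.5
grip_force: 79.5
```

Run:
```python
from tgt import *
F=np.array([684,-243,242.])
s,R,ring=report(F,20)
s1=save("scene","s3");t1=save("top","t3")
sc=cal("scene");tc=cal("top")
def z(im,c,n): u,v=proj(c,ring); x,y=int(u)-20,int(v)-20;print(n,x,y,proj(c,ring)); return cv2.resize(im[y:y+45,x:x+40],(400,450),interpolation=cv2.INTER_CUBIC)
cv2.imwrite('pics/z3.png',np.hstack([z(s1,sc,"s"),z(t1,tc,"t")])[:,:,::-1])
```

```text
t 7.55 tcp [ 560.1 -248.1  265.6] ring [ 637.3 -244.7  312.2] force [ 0.6 -0.1 -0.5] gap 13.5
ring in peg (along b,y,p): [ 1.9  0.1 84.3]
turn left (tool) [ 0.002 -0.001  0.003]
shift left (tool) [ 1.9 -0.  64.4] [ 595.4 -246.5  211.7] [-0.72  0.14 -0.59  0.38  0.41 -0.67]
s 205 217 [225.25818296 237.92737603]
t 368 179 [388.45890944 199.79366978]
```

View pics/z3.png

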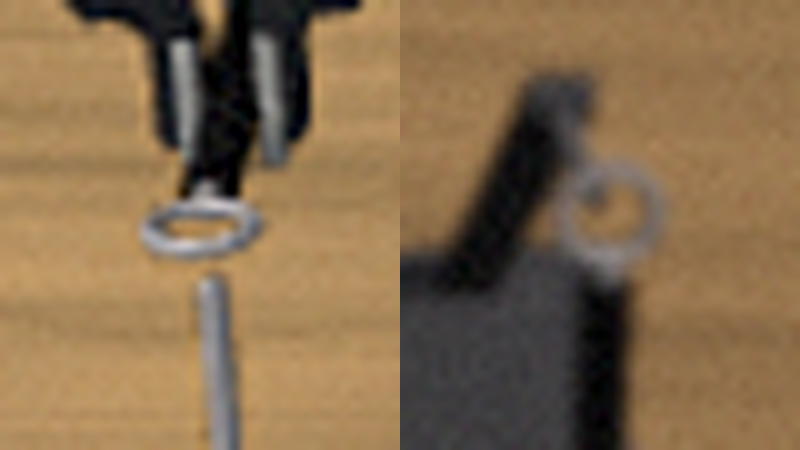

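The ring is about 14 mm above the tip and within about 2 mm of the peg's axis. I'll trim y slightly and thread it.

drive_tool(
  moves=[
    {"rx": 0, "ry": 0, "rz": 0, "tx": 0.5, "ty": 1.5, "tz": 3, "jaw": 0},
    {"rx": 0, "ry": 0, "rz": 0, "tx": 0, "ty": 0, "tz": 5, "jaw": 0},
    {"rx": 0, "ry": 0, "rz": 0, "tx": 0, "ty": 0, "tz": 6, "jaw": 0},
    {"rx": 0, "ry": 0, "rz": 0, "tx": 0, "ty": 0, "tz": 6, "jaw": 0},
    {"rx": 0, "ry": 0, "rz": 0, "tx": 0, "ty": 0, "tz": 6, "jaw": 0},
    {"rx": 0, "ry": 0, "rz": 0, "tx": 0, "ty": 0, "tz": 5, "jaw": 0},
    {"rx": 0, "ry": 0, "rz": 0, "tx": 0, "ty": 0, "tz": 2, "jaw": 0},
    {"rx": 0, "ry": 0, "rz": 0, "tx": 0, "ty": 0, "tz": 0, "jaw": 0},
  ],
)

```text
t: 8.32
eef_pos: [578.6, -245.8, 237.5]
ee_rot: [0.3, -0.021, 0.954, 0.007]
wrist_force: [0.2, -0.6, 0.2]
finger_gap: 13.6
grip_force: 79.5
```

Run:
```python
from tgt import *
F=np.array([684,-243,242.])
s,R,ring=report(F,20)
s1=save("scene","s4");t1=save("top","t4")
sc=cal("scene");tc=cal("top")
def z(im,c,n): u,v=proj(c,ring); x,y=int(u)-20,int(v)-20;print(n,x,y,proj(c,ring)); return cv2.resize(im[y:y+45,x:x+40],(400,450),interpolation=cv2.INTER_CUBIC)
cv2.imwrite('pics/z4.png',np.hstack([z(s1,sc,"s"),z(t1,tc,"t")])[:,:,::-1])
```

```text
t 8.3167 tcp [ 578.6 -245.8  237.5] ring [ 655.7 -242.5  284.1] force [ 0.2 -0.6  0.2] gap 13.6
ring in peg (along b,y,p): [ 1.   1.6 50.7]
turn left (tool) [ 0.003 -0.002  0.002]
shift left (tool) [ 1.  -1.5 30.8] [ 595.4 -246.5  211.7] [-0.69  0.2  -0.6   0.3   0.4  -0.64]
s 206 229 [226.97903342 249.8838696 ]
t 366 175 [386.16455799 195.91802259]
```

View pics/z4.png

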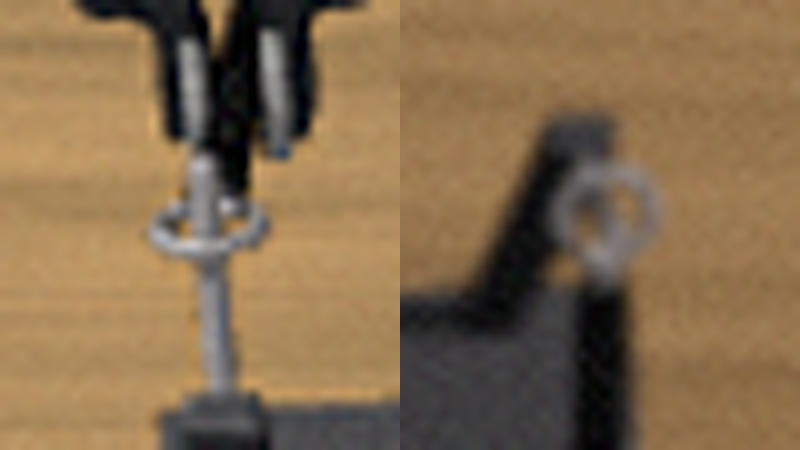

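The ring is on the peg, with the tip showing through and above it, centred, and no contact force. I'll slide it further down, then start swinging the handle down about the ring.

drive_tool(
  moves=[
    {"rx": 0, "ry": 0, "rz": 0, "tx": 0, "ty": -0.5, "tz": 4, "jaw": 0},
    {"rx": 0, "ry": 0, "rz": 0, "tx": 0, "ty": 0, "tz": 6, "jaw": 0},
    {"rx": 0, "ry": 0, "rz": 0, "tx": 0, "ty": 0, "tz": 6, "jaw": 0},
    {"rx": 0, "ry": 0, "rz": 0, "tx": 0, "ty": 0, "tz": 6, "jaw": 0},
    {"rx": 0, "ry": 0, "rz": 0, "tx": 0, "ty": 0, "tz": 4, "jaw": 0},
    {"rx": 0, "ry": 0, "rz": 0, "tx": 0, "ty": 0, "tz": 2, "jaw": 0},
    {"rx": 0, "ry": 0, "rz": 0, "tx": 0, "ty": 0, "tz": 0, "jaw": 0},
    {"rx": 0, "ry": 0, "rz": 0, "tx": 0, "ty": 0, "tz": 0, "jaw": 0},
  ],
)

```text
t: 9.08
eef_pos: [594.6, -245.8, 215.3]
ee_rot: [0.3, -0.021, 0.954, 0.007]
wrist_force: [0.9, -0.2, -1.7]
finger_gap: 13.6
grip_force: 79.5
```

drive_tool(
  moves=[
    {"rx": 0, "ry": -0.05, "rz": 0, "tx": 0, "ty": 0, "tz": 4.5, "jaw": 0},
    {"rx": 0, "ry": -0.05, "rz": 0, "tx": 0, "ty": 0, "tz": 4.5, "jaw": 0},
    {"rx": 0, "ry": -0.05, "rz": 0, "tx": 0, "ty": 0, "tz": 4.5, "jaw": 0},
    {"rx": 0, "ry": -0.05, "rz": 0, "tx": 0, "ty": 0, "tz": 4.5, "jaw": 0},
    {"rx": 0, "ry": 0, "rz": 0, "tx": 0, "ty": 0, "tz": 0, "jaw": 0},
    {"rx": 0, "ry": 0, "rz": 0, "tx": 0, "ty": 0, "tz": 0, "jaw": 0},
  ],
)

```text
t: 9.58
eef_pos: [605.2, -245.3, 200.8]
ee_rot: [0.393, -0.019, 0.919, 0.009]
wrist_force: [-0.1, 0.1, -0.8]
finger_gap: 13.5
grip_force: 79.5
```

Run:
```python
from tgt import *
report(np.array([684,-243,242.]),20)
```

```text
t 9.5833 tcp [ 605.2 -245.3  200.8] ring [ 671.7 -242.5  261.7] force [-0.1  0.1 -0.8] gap 13.5
ring in peg (along b,y,p): [ 1.2  1.  23.2]
turn left (tool) [0.003 0.197 0.001]
shift left (tool) [ -1.1  -0.8 -14.6] [ 595.4 -246.5  211.7] [-0.72  0.28 -0.77 -0.12  0.52 -0.58]
```

drive_tool(
  moves=[
    {"rx": 0, "ry": -0.05, "rz": 0, "tx": 0, "ty": 0, "tz": 4.5, "jaw": 0},
    {"rx": 0, "ry": -0.05, "rz": 0, "tx": 0, "ty": 0, "tz": 4.5, "jaw": 0},
    {"rx": 0, "ry": -0.05, "rz": 0, "tx": 0, "ty": 0, "tz": 4.5, "jaw": 0},
    {"rx": 0, "ry": -0.05, "rz": 0, "tx": 0, "ty": 0, "tz": 4.5, "jaw": 0},
    {"rx": 0, "ry": -0.05, "rz": 0, "tx": 0, "ty": 0, "tz": 4.5, "jaw": 0},
    {"rx": 0, "ry": -0.05, "rz": 0, "tx": 0, "ty": 0, "tz": 4.5, "jaw": 0},
    {"rx": 0, "ry": -0.05, "rz": 0, "tx": 0, "ty": 0, "tz": 4.5, "jaw": 0},
    {"rx": 0, "ry": -0.05, "rz": 0, "tx": 0, "ty": 0, "tz": 4.5, "jaw": 0},
    {"rx": 0, "ry": 0, "rz": 0, "tx": 0, "ty": 0, "tz": 0, "jaw": 0},
    {"rx": 0, "ry": 0, "rz": 0, "tx": 0, "ty": 0, "tz": 0, "jaw": 0},
    {"rx": 0, "ry": 0, "rz": 0, "tx": 0, "ty": 0, "tz": 0, "jaw": 0},
  ],
)

```text
t: 10.5
eef_pos: [636.3, -244.6, 182.2]
ee_rot: [0.568, -0.018, 0.823, 0.012]
wrist_force: [-0.8, 0.3, 0.1]
finger_gap: 13.0
grip_force: 79.6
```

Run:
```python
from tgt import *
s,R,_=report(np.array([684,-243,242.]),20);print(R.round(3))
```

```text
t 10.5 tcp [ 636.3 -244.6  182.2] ring [ 673.7 -242.9  264.2] force [-0.8  0.3  0.1] gap 13.0
ring in peg (along b,y,p): [ 4.4  0.5 24.1]
turn left (tool) [0.003 0.598 0.002]
shift left (tool) [-13.1  -0.2 -48.7] [ 595.4 -246.5  211.7] [-0.76  0.57 -1.01 -1.08  0.74 -0.35]
[[-0.354 -0.043  0.934]
 [-0.015  0.999  0.04 ]
 [-0.935 -0.    -0.354]]
```

drive_tool(
  moves=[
    {"rx": 0, "ry": 0, "rz": 0, "tx": 2, "ty": 0, "tz": 2, "jaw": 0},
    {"rx": 0, "ry": 0, "rz": 0, "tx": 2, "ty": 0, "tz": 2, "jaw": 0},
    {"rx": 0, "ry": 0, "rz": 0, "tx": 2, "ty": 0, "tz": 2, "jaw": 0},
    {"rx": 0, "ry": 0, "rz": 0, "tx": 1, "ty": 0, "tz": 1.5, "jaw": 0},
    {"rx": 0, "ry": 0, "rz": 0, "tx": 0, "ty": 0, "tz": 0, "jaw": 0},
    {"rx": 0, "ry": 0, "rz": 0, "tx": 0, "ty": 0, "tz": 0, "jaw": 0},
    {"rx": 0, "ry": 0, "rz": 0, "tx": 0, "ty": 0, "tz": 0, "jaw": 0},
  ],
)

```text
t: 11.08
eef_pos: [640.2, -243.9, 172.6]
ee_rot: [0.569, -0.018, 0.822, 0.012]
wrist_force: [-0.1, -0.4, 0.2]
finger_gap: 13.7
grip_force: 79.6
```

Run:
```python
from tgt import *
F=np.array([684,-243,242.])
s,R,ring=report(F,20);print(s['torque'])
s1=save("scene","s5");t1=save("top","t5")
sc=cal("scene");tc=cal("top")
def z(im,c,n): u,v=proj(c,ring); x,y=int(u)-20,int(v)-25;print(n,x,y,proj(c,ring)); return cv2.resize(im[y:y+45,x:x+40],(400,450),interpolation=cv2.INTER_CUBIC)
cv2.imwrite('pics/z5.png',np.hstack([z(s1,sc,"s"),z(t1,tc,"t")])[:,:,::-1])
```

```text
t 11.0833 tcp [ 640.2 -243.9  172.6] ring [ 677.6 -242.3  254.7] force [-0.1 -0.4  0.2] gap 13.7
ring in peg (along b,y,p): [ 2.  1. 14.]
turn left (tool) [0.003 0.599 0.002]
shift left (tool) [-20.7  -0.7 -55.8] [ 595.4 -246.5  211.7] [-0.75  0.6  -1.   -1.11  0.73 -0.35]
[-0.04725466  1.01101385 -0.00631096]
s 207 238 [227.84400398 263.03460463]
t 364 166 [384.58362437 191.19828674]
```

View pics/z5.png

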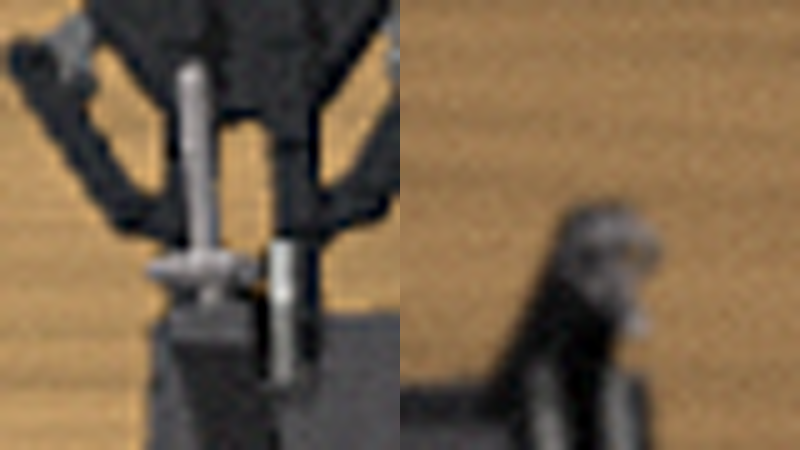

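The ring encircles the peg just above the post. I'll release and back out along the tool axis.

drive_tool(
  moves=[
    {"rx": 0, "ry": 0, "rz": 0, "tx": 0, "ty": 0, "tz": 0, "jaw": 0.25},
    {"rx": 0, "ry": 0, "rz": 0, "tx": 0, "ty": 0, "tz": 0, "jaw": 0.35},
    {"rx": 0, "ry": 0, "rz": 0, "tx": 0, "ty": 0, "tz": 0, "jaw": 0.5},
    {"rx": 0, "ry": 0, "rz": 0, "tx": 0, "ty": 0, "tz": 0, "jaw": 0.6},
    {"rx": 0, "ry": 0, "rz": 0, "tx": 0, "ty": 0, "tz": 0, "jaw": 0.6},
    {"rx": 0, "ry": 0, "rz": 0, "tx": 0, "ty": 0, "tz": 0, "jaw": 0.6},
    {"rx": 0, "ry": 0, "rz": 0, "tx": 0, "ty": 0, "tz": -5, "jaw": 0.6},
    {"rx": 0, "ry": 0, "rz": 0, "tx": 0, "ty": 0, "tz": -15, "jaw": 0.6},
    {"rx": 0, "ry": 0, "rz": 0, "tx": 0, "ty": 0, "tz": -25, "jaw": 0.6},
    {"rx": 0, "ry": 0, "rz": 0, "tx": 0, "ty": 0, "tz": -25, "jaw": 0.6},
    {"rx": 0, "ry": 0, "rz": 0, "tx": 0, "ty": 0, "tz": -25, "jaw": 0.6},
    {"rx": 0, "ry": 0, "rz": 0, "tx": 0, "ty": 0, "tz": -15, "jaw": 0.6},
  ],
)

```text
t: 12.18
eef_pos: [535.6, -247.9, 211.8]
ee_rot: [0.568, -0.017, 0.822, 0.012]
wrist_force: [0.4, -0.2, -0.4]
finger_gap: 51.3
grip_force: 0.0
```

drive_tool(
  moves=[
    {"rx": 0, "ry": 0, "rz": 0, "tx": 0, "ty": 0, "tz": 0, "jaw": 0.6},
    {"rx": 0, "ry": 0, "rz": 0, "tx": 0, "ty": 0, "tz": 0, "jaw": 0.6},
    {"rx": 0, "ry": 0, "rz": 0, "tx": 0, "ty": 0, "tz": 0, "jaw": 0.6},
    {"rx": 0, "ry": 0, "rz": 0, "tx": 0, "ty": 0, "tz": 0, "jaw": 0.6},
    {"rx": 0, "ry": 0, "rz": 0, "tx": 0, "ty": 0, "tz": 0, "jaw": 0.6},
    {"rx": 0, "ry": 0, "rz": 0, "tx": 0, "ty": 0, "tz": 0, "jaw": 0.6},
    {"rx": 0, "ry": 0, "rz": 0, "tx": 0, "ty": 0, "tz": 0, "jaw": 0.6},
    {"rx": 0, "ry": 0, "rz": 0, "tx": 0, "ty": 0, "tz": 0, "jaw": 0.6},
    {"rx": 0, "ry": 0, "rz": 0, "tx": 0, "ty": 0, "tz": 0, "jaw": 0.6},
    {"rx": 0, "ry": 0, "rz": 0, "tx": 0, "ty": 0, "tz": 0, "jaw": 0.6},
    {"rx": 0, "ry": 0, "rz": 0, "tx": 0, "ty": 0, "tz": 0, "jaw": 0.6},
    {"rx": 0, "ry": 0, "rz": 0, "tx": 0, "ty": 0, "tz": 0, "jaw": 0.6},
  ],
)

```text
t: 13.18
eef_pos: [537.4, -248.4, 211.4]
ee_rot: [0.569, -0.018, 0.822, 0.012]
wrist_force: [0.0, 0.9, 0.6]
finger_gap: 51.0
grip_force: 0.0
```

Run:
```python
from h import *
s1=save("scene","s6");t1=save("top","t6");w=save("wrist","w6");s2=env.read_camera("scene");w2=env.read_camera("wrist")
print(env.state()['eef_pos'],np.abs(s1.astype(int)-s2).max(),np.abs(w.astype(int)-w2).mean())
z=lambda im,x,y:cv2.resize(im[y:y+60,x:x+80],(400,300),interpolation=cv2.INTER_CUBIC)
cv2.imwrite('pics/z6.png',np.vstack([np.hstack([z(s1,190,235),z(t1,345,165)]),np.hstack([cv2.resize(w,(400,300)),cv2.resize(s1,(400,300))])])[:,:,::-1])
```

```text
[ 537.42732769 -248.449576    211.47355632] 63 2.943142361111111
```

View pics/z6.png

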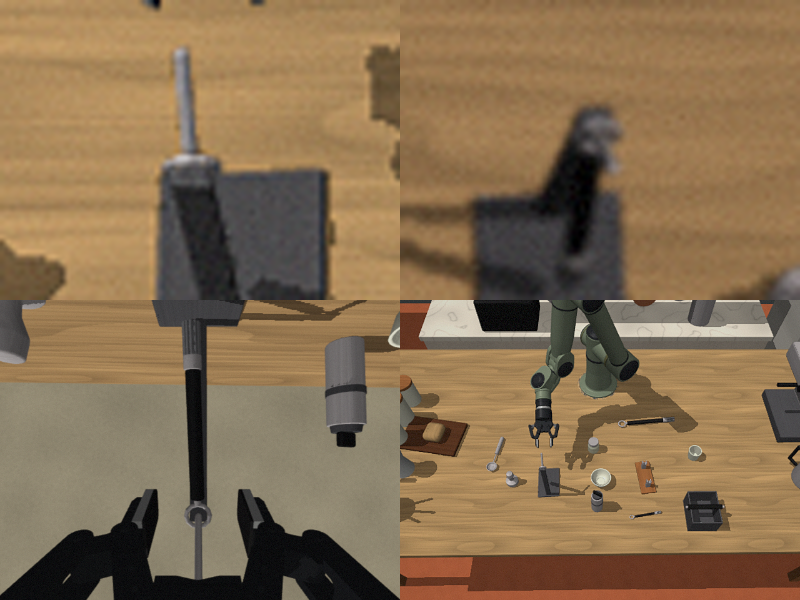

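The brush hangs in front of the post with its ring at the peg's foot and bristles down, clear of the gripper. I'll wait a bit and confirm it is still.

drive_tool(
  moves=[
    {"rx": 0, "ry": 0, "rz": 0, "tx": 0, "ty": 0, "tz": -10, "jaw": 0.6},
    {"rx": 0, "ry": 0, "rz": 0, "tx": 0, "ty": 0, "tz": 0, "jaw": 0.6},
    {"rx": 0, "ry": 0, "rz": 0, "tx": 0, "ty": 0, "tz": 0, "jaw": 0.6},
    {"rx": 0, "ry": 0, "rz": 0, "tx": 0, "ty": 0, "tz": 0, "jaw": 0.6},
    {"rx": 0, "ry": 0, "rz": 0, "tx": 0, "ty": 0, "tz": 0, "jaw": 0.6},
    {"rx": 0, "ry": 0, "rz": 0, "tx": 0, "ty": 0, "tz": 0, "jaw": 0.6},
    {"rx": 0, "ry": 0, "rz": 0, "tx": 0, "ty": 0, "tz": 0, "jaw": 0.6},
    {"rx": 0, "ry": 0, "rz": 0, "tx": 0, "ty": 0, "tz": 0, "jaw": 0.6},
    {"rx": 0, "ry": 0, "rz": 0, "tx": 0, "ty": 0, "tz": 0, "jaw": 0.6},
    {"rx": 0, "ry": 0, "rz": 0, "tx": 0, "ty": 0, "tz": 0, "jaw": 0.6},
    {"rx": 0, "ry": 0, "rz": 0, "tx": 0, "ty": 0, "tz": 0, "jaw": 0.6},
    {"rx": 0, "ry": 0, "rz": 0, "tx": 0, "ty": 0, "tz": 0, "jaw": 0.6},
  ],
)

```text
t: 14.43
eef_pos: [528.1, -248.8, 215.0]
ee_rot: [0.569, -0.018, 0.822, 0.012]
wrist_force: [-0.3, -1.1, -0.7]
finger_gap: 51.5
grip_force: 0.0
```

Run:
```python
from h import *
for i in range(10):
    g=env.read_camera("wrist")[100:320,270:350].astype(int).max(2)
    m=(g<45); ys,xs=np.nonzero(m)
    print(m.sum(),ys.mean().round(2),xs.mean().round(2),[np.nonzero(m[r])[0].mean().round(2) if m[r].any() else None for r in (30,120,200)])
```

```text
5859 107.73 45.11 [np.float64(43.0), np.float64(45.07), np.float64(47.0)]
5870 107.64 45.15 [np.float64(43.0), np.float64(45.5), np.float64(47.0)]
5872 107.48 45.17 [np.float64(43.0), np.float64(45.0), np.float64(47.0)]
5884 107.48 45.2 [np.float64(43.5), np.float64(45.5), np.float64(47.0)]
5883 107.53 45.17 [np.float64(43.5), np.float64(45.5), np.float64(47.0)]
5876 107.48 45.18 [np.float64(43.5), np.float64(45.5), np.float64(46.5)]
5878 107.53 45.18 [np.float64(43.5), np.float64(45.5), np.float64(47.0)]
5876 107.55 45.17 [np.float64(43.5), np.float64(45.0), np.float64(47.0)]
5877 107.53 45.17 [np.float64(43.0), np.float64(45.0), np.float64(47.0)]
5884 107.53 45.18 [np.float64(43.0), np.float64(45.5), np.float64(47.0)]
```

It is still, so I'll hand the job in.

```bash
python3 -c "
from cell import env
print(env.job_done())"
```

```text
the job is handed in; nothing more can be done
None
```

The brush hangs still by its ring at the foot of the peg, bristles down and released with the gripper clear; I handed the job in at about 15 s, but no verdict came back.

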